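# Lay the carton down and flip the case shut

## Robot

A 7-joint arm with a two-finger parallel gripper is mounted at the origin on the work surface. World frame = base frame: x ahead of the robot, y to its left, z up, the work surface at z = 0. Lengths are in mm, angles in rad, forces in N, time in s.
With the tool pointing down it reaches from about 425 to 875 mm from the base axis. Payload 8.4 kg.
Tool frame: the origin (TCP) lies midway between the tips of the shut fingers; the grasp point (between the pads) lies 19 mm behind it; z points along the fingers, y is the line along which they close (so a half turn about z gives the same grasp; the last joint's range is limited). The gripper opens to 87 mm and grips with 3 to 60 N. Pads are 19 mm wide; open, the fingers measure 117 mm over their backs; the gripper's body (75 mm by 190 mm) begins 51 mm behind the grasp point.
Start: joints at [1.149, 0.333, 0.04, 1.465, -0.013, 1.343, -0.059], TCP at [206.172, -616.406, 222.546] pointing down, gripper open.
Joint ranges: [-2.58, 2.58], [-0.38, 2.09], [-1.3, 1.39], [0.25, 2.4], [-1.5, 4.64], [0.08, 2.09], [-2.65, 2.65]. Speed limits (rad/s): [2.22, 2.22, 2.79, 2.79, 3.14, 3.14, 3.14].

## Interface

Orientations are given as a unit quaternion [x, y, z, w].
In Python, from bench import arm gives the robot as it stands.
- The arm moves only by the tool arm_command, never from a script. Its argument "motion" is a list of rows, each a list of 2 entries, a list of its own where there are three numbers: the shift along the world's x, y, z in m, then the turn, a rotation vector about the world's x, y, z in degrees. A call has 1 to 5 rows; each row shifts and turns the commanded pose from where the row before left it; what a row does not reach is not made up. A row lasts 1/10 s, in which the tool goes at most 50 mm and 8.59 degrees, less where a joint would pass 70% of its speed; a pose out of reach is approached as far as the arm can. A call is refused whole if a number of a shift passes 0.05 or a number of a turn 8.59, either way. A call with a gripper value outside its range is refused whole. "grip" is the closure in counts, from 0 (fully open) to 255 (shut), set as the call begins (left out, the last holds). The fingers move at their own pace and stop on an object; "grip_force" is the grip in N (left out, the last holds). Time passes only in rows, so rows that do not move let the fingers close. It gives the time, the measured TCP pose, the force, the opening and the grip force at its end, in the units of the state.
- arm.get_state(): the state, without advancing time (a new reading comes with each control period).
- arm.grab_frame(name): name is "scene" or "top"; returns (picture, depth): 420x560x3 uint8, red, green, blue; 420x560 float32, mm along the optical axis (not along the pixel's ray), 0 where there is no reading.
- arm.get_calibration(name): a dict with "fx", "fy", "cx", "cy" (pixels), "rvec" (rotation vector, rad) and "tvec" (3), from world to camera coordinates, as OpenCV has them. Camera axes: x right, y down, z forward; pixel columns grow to the right and rows downward; lengths in mm; the calibration is good to about 2 mm. A picture is of the moment at which its call begins. get_calibration takes no time and is no camera call.
- arm.hand_in(): hands the job in; it is judged then, once.
The state is a dict: "t": time; "joints": joint angles; "joint_vel": joint speeds; "tau": joint torques, N m; "tool_pos": TCP position; "tool_rot": TCP orientation; "wrist_force": force on the tool from outside, world axes, zero at the start; "ft_torque": the same for the moment, N m; "opening": finger opening in mm; "grasp_force": force on a finger pad.
Only numpy, scipy, OpenCV 4.12 (cv2) and the standard library are available. Lean on these libraries where they do the work, as an engineer would, in place of code of your own. Each camera call takes 0.05 s, during which the arm holds its last target. There are 200 camera calls.

## Task

A carton stands on end in the open wooden case, so the lid cannot shut. Push the carton over so that it lies flat on the floor of the case, then flip the lid over by pushing on it until it is fully shut. Only push with the fingers: do not pick up or carry the carton, keep the round tin in the case standing where it is, and leave everything else on the bench alone.

Things in the scene. Friction and masses are not known exactly. Their poses are not given: they have to be found in the camera images.
- case: Open-topped plywood case with steel corners, fixed to the bench. Outside 200 mm along its x, 240 mm along its y, 85 mm high; walls and floor 8 mm thick. Origin: centre of its underside, on the bench. Its +x side carries the lid's hinge and looks roughly to the robot's left (yaw about 1.2 to 1.95 rad). Its y axis runs along the hinge.
- lid (a joint): Angle of the lid in rad: 0 fully shut (lying flat on the rim), pi/2 upright, up to 2.2 (a stop) leaning back outward beyond the hinge. Starts open at 1.85 to 2.1. The hinge is stiff: the lid stays at any angle where it is left, and moving it takes about 0.5 to 3 N at the free edge, depending on its angle.
- lid_hinge (a point): Middle of the hinge line, on top of the case's +x wall, 85.5 mm above the bench. The hinge line is parallel to the case's y axis. The lid is a plain plywood board 8 mm thick, 200 mm from hinge to free edge, 240 mm wide along the hinge; the hinge line lies in its inner face.
- lid_edge (a point): Middle of the lid's free edge (middle of its thickness), 200 mm from the hinge.
- carton: Brown cardboard carton, 50 mm (its x) by 40 mm (its y) by 130 mm (its z), 0.15 to 0.27 kg. Stands on end on the case's floor (8 mm above the bench), its top 53 mm above the case's rim. Origin: centre of its underside. It stands near one end of the case (case x, y about +38, +62 or -38, -62 mm), its y axis within 0.1 rad of the case's y. The floor towards the case's opposite end is free for it to lie on.
- carton_mid (a point): Centre of the carton: 73 mm above the bench while it stands, 28 or 33 mm when it lies flat on the case's floor.
- tin: Round steel tin, 50 mm diameter, 50 mm high, standing on the case's floor at the end away from the carton and in the other half of the case's x, beside the place where the carton will lie. Origin: centre of its underside. To be left standing.
- spool: Wooden spool, 48 mm diameter, 48 mm high, standing on the bench beside the case on the side away from the hinge. Origin: centre of its underside. To be left alone.
- jar: Glass jar with steel cap, 60 mm diameter, 90 mm high, standing on the bench beside the case on the side away from the hinge. Origin: centre of its underside. To be left alone.
- wrench: Steel wrench lying flat on the bench on the hinge side of the case. To be left alone.
- mug: White mug, 76 mm diameter, 85 mm high, on the bench to the robot's left. Origin: centre of its underside. To be left alone.
- smallbox: Cardboard box, 90 by 60 by 50 mm, on the bench to the robot's right. Origin: centre of its underside. To be left alone.
- bearing: Steel bearing ring, 60 mm diameter, 16 mm high, flat on the bench to the robot's left. To be left alone.
Mind the look-alikes: they are no part of the job. Of the things shaped like the tin, the steel one is meant.

How it is judged (in metres and radians):
On the way, in this order (a step that is already met when the one before it is completed fails the run):
1. the carton lies flat on the floor of the case while the lid is still open (angle between carton's own z axis and vertical between 1.42 and 1.72 rad and height (world z) of carton_mid below 0.045 m and x of carton_mid in the frame of case between -0.095 and 0.095 m and y of carton_mid in the frame of case between -0.115 and 0.115 m and value of joint lid above 1 rad), for 0.2 s.
2. the lid is fully shut (value of joint lid below 0.05 rad), for 0.2 s.
At the end, for the whole second after the job is handed in: The lid is shut (within 0.05 rad of fully shut); the carton lies flat (long axis within 0.15 rad of level, its centre under 45 mm above the bench) inside the case and at rest; the tin in the case still stands upright (within 0.2 rad) (angle between carton's own z axis and vertical between 1.42 and 1.72 rad and height (world z) of carton_mid below 0.045 m and x of carton_mid in the frame of case between -0.095 and 0.095 m and y of carton_mid in the frame of case between -0.115 and 0.115 m and value of joint lid below 0.05 rad and angle between tin's own z axis and vertical below 0.2 rad and linear speed of carton below 0.02 m/s); the robot touches nothing.
It fails at once if the carton is lifted: its centre rises over 95 mm above the bench (22 mm above where it starts) (height (world z) of carton_mid above 0.095 m).
It fails at once if the tin in the case is knocked over, lifted, or shifted by more than 40 mm (angle between tin's own z axis and vertical above 0.5 rad or distance of tin from where it was at the start of the episode above 0.04 m).
It fails at once if something else on the bench is shifted by more than 30 mm (distance of any of spool, jar, wrench, mug, smallbox, bearing from where it was at the start of the episode above 0.03 m).
It also fails if it takes over 51 s, if anything falls off the work surface, if the arm or the gripper's body presses on something with over 40 N, if the wrist force passes 120 N, or if a joint passes its speed limit or range.

## Working session

There is one attempt and no reset: what is moved stays moved. The work goes in short steps, Python scripts to look and compute and a tool call to move; the robot and the scene stay as the last step left them, time stands still between calls to the robot, and variables do not carry over. Pictures are saved under pics/ and viewed, at most 10 in all, crops included, and the job is handed in when it is done.

Besides the shell and the picture viewer there is one more tool, called in YAML: its name, and indented under it one key for each argument. arm_command: Moves the arm, as the interface text tells. Its arguments: {"type":"object","properties":{"motion":{"type":"array","items":{"type":"array"}},"grip":{"type":"number"},"grip_force":{"type":"number"}},"required":["motion"]}

```bash
mkdir -p pics; cat > h.py <<'E'
import numpy as np, cv2
from bench import arm
def cal(n):
    c=arm.get_calibration(n); R=cv2.Rodrigues(np.array(c['rvec'],float))[0]
    return c,R,np.array(c['tvec'],float).ravel()
def pts(n,d):
    c,R,t=cal(n); v,u=np.mgrid[:d.shape[0],:d.shape[1]]
    P=np.stack([(u-c['cx'])/c['fx']*d,(v-c['cy'])/c['fy']*d,d],-1)
    W=(P-t)@R; W[d<=0]=np.nan; return W
def look(n,f):
    p,d=arm.grab_frame(n); cv2.imwrite(f'pics/{f}.png',p[:,:,::-1]); np.save(f'pics/{f}.npy',pts(n,d)); return p,pts(n,d)
E
python3 - <<'E'
from h import *
for n in('top','scene'):
    look(n,n+'0'); c,R,t=cal(n); print(n,-R.T@t)
s=arm.get_state(); print(s['t'],s['tool_pos'],s['tool_rot'])
E
```

```text
top [ 371.68684693    4.71949494 1041.31661451]
scene [1434.30915293 -453.71316502 1005.78734563]
0.1 [ 206.03276491 -616.03952454  221.77625631] [ 9.87002877e-01  1.60700983e-01 -1.62672746e-04 -6.98415063e-04]
```

View pics/top0.png

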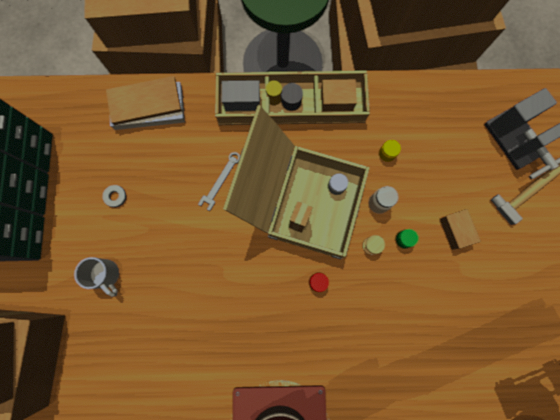

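View pics/scene0.png

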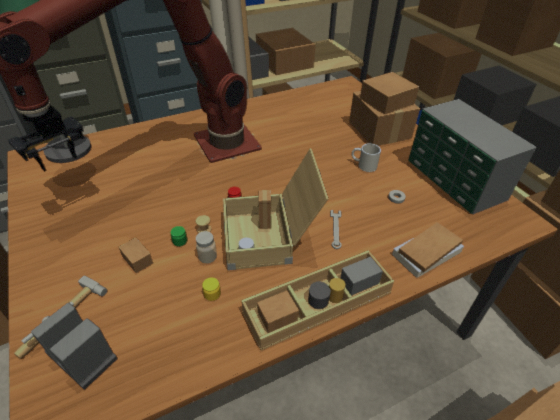

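The top view shows the case near (320,200), with the lid open to the left (+y) and its free edge at about x 230-260. The carton stands at (300,217) at the robot's end of the case, the tin is at (338,183), and the spool and jar are to the right at (375,245) and (385,198). Next I'll measure these positions.

```bash
python3 - <<'E'
from h import *
W=np.load('pics/top0.npy'); 
m=(abs(W[...,2]-85)<6); m[:, :200]=0; m[:145]=0; m[260:]=0; m[:,372:]=0
P=W[m][:,:2].astype(np.float32)
# rim: largest component
n,l,st,_=cv2.connectedComponentsWithStats(m.astype(np.uint8),connectivity=8)
for k in np.argsort(-st[1:,4])[:3]+1:
    Q=W[l==k]; r=cv2.minAreaRect(Q[:,:2].astype(np.float32)); print(st[k],r,cv2.boxPoints(r).round())
for nm,zl,zh,u0,u1,v0,v1 in [('carton',130,145,280,320,195,235),('tin',50,64,320,355,165,200),('jar',82,97,370,400,180,215),('spool',42,54,362,390,232,258),('lidedge',200,330,220,300,100,235)]:
    S=W[v0:v1,u0:u1]; mm=(S[...,2]>zl)&(S[...,2]<zh); Q=S[mm]
    if len(Q)>4: r=cv2.minAreaRect(Q[:,:2].astype(np.float32)); print(nm,len(Q),Q.min(0).round(),Q.max(0).round(),[np.round(x,1) for x in r])
S=W[100:240,220:300].reshape(-1,3); S=S[(S[:,2]>110)&(S[:,2]<330)]
c=S.mean(0); n=np.linalg.svd(S-c,full_matrices=False)[2][2]; print('lid plane',c,n,S[:,2].max())
p,d=arm.grab_frame('scene'); W2=pts('scene',d); np.save('pics/s.npy',W2)
S=W2[185:230,250:280]; 
Q=S[(S[...,2]>132)&(S[...,2]<146)]; print('carton scene',len(Q),Q.min(0),Q.max(0),cv2.minAreaRect(Q[:,:2].astype(np.float32)))
E
```

```text
[ 265  146  104  111 1190] ((576.3303833007812, -107.31486511230469), (205.53814697265625, 240.7477569580078), 71.83418273925781) [[ 430. -167.]
 [ 659. -242.]
 [ 723.  -47.]
 [ 494.   28.]]
[293 225   4   2   4] ((509.7192687988281, -45.965797424316406), (7.8874077796936035, 0.6276367902755737), 64.4146957397461) [[508. -49.]
 [508. -50.]
 [512. -43.]
 [511. -42.]]
[300 228   3   2   3] ((502.3791198730469, -62.18636703491211), (5.575971603393555, 0.18931686878204346), 62.821834564208984) [[501. -65.]
 [501. -65.]
 [504. -60.]
 [504. -60.]]
carton 355 [501. -86. 130.] [561. -33. 143.] [array([531.4, -58.3]), array([39.6, 50.4]), np.float64(66.6)]
tin 276 [ 604. -209.   50.] [ 675. -142.   64.] [array([ 639.6, -171.9]), array([46. , 73.1]), np.float64(63.3)]
jar 351 [ 554. -307.   82.] [ 606. -255.   95.] [array([ 579.7, -281. ]), array([51.6, 51.3]), np.float64(16.6)]
spool 267 [ 440. -276.   43.] [ 487. -231.   53.] [array([ 463.7, -252.8]), array([45.8, 45.3]), np.float64(16.7)]
lidedge 2340 [511.   3. 200.] [747. 109. 268.] [array([628.9,  55.9]), array([ 40.5, 240.5]), np.float64(72.0)]
lid plane [615.93246808  35.70228921 196.94020434] [ 0.23761192  0.82251387 -0.51673157] 268.3547466672032
carton scene 139 [501.3664611  -88.78927343 132.22339237] [562.84834423 -36.92827117 141.73128419] ((531.7708129882812, -61.467132568359375), (35.774845123291016, 54.418846130371094), 66.27882385253906)
```

```bash
python3 - <<'E'
import cv2
a=cv2.imread('pics/top0.png')[90:270,200:400]; b=cv2.imread('pics/scene0.png')[140:280,170:350]
a=cv2.resize(a,(400,360),interpolation=2); b=cv2.resize(b,(400,360),interpolation=2)
cv2.imwrite('pics/c.png',cv2.convertScaleAbs(cv2.hconcat([a,b]),alpha=1.5))
E
```

```text
(no output)
```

View pics/c.png

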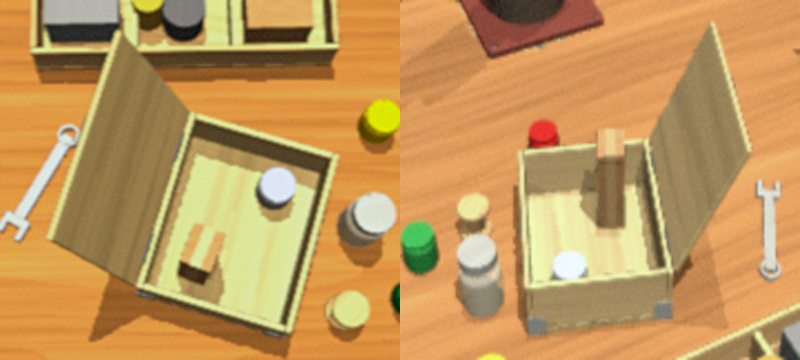

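The enlarged crop confirms the layout: the carton (left panel about (203,252)) is to be tipped away from the robot, along about (0.94,-0.34), and the tin at (277,187) stays to the right of its lane. I'll move behind the carton with the fingers shut.

arm_command:
  motion:
    - [[0.021, 0.044, 0], [0, 0, 0]]
    - [[0.021, 0.044, 0], [0, 0, 0]]
    - [[0.021, 0.044, 0], [0, 0, 0]]
    - [[0.021, 0.044, 0], [0, 0, 0]]
    - [[0.021, 0.044, 0], [0, 0, 0]]
  grip: 255

```text
t: 0.65
tool_pos: [311.6, -394.4, 222.4]
tool_rot: [0.987, 0.161, -0.0, 0.0]
wrist_force: [1.5, -0.4, -0.0]
opening: 54.8
grasp_force: 0.0
```

arm_command:
  motion:
    - [[0.021, 0.044, 0], [0, 0, 0]]
    - [[0.021, 0.044, 0], [0, 0, 0]]
    - [[0.021, 0.044, 0], [0, 0, 0]]
    - [[0.021, 0.044, 0], [0, 0, 0]]
    - [[0.021, 0.044, 0], [0, 0, 0]]

```text
t: 1.15
tool_pos: [416.5, -174.5, 222.6]
tool_rot: [0.987, 0.161, 0.0, 0.0]
wrist_force: [1.2, -0.3, -0.3]
opening: 15.0
grasp_force: 0.0
```

arm_command:
  motion:
    - [[0.018, 0.046, 0], [0, 0, 0]]
    - [[0.018, 0.046, 0], [0, 0, 0]]
    - [[0.018, 0.046, 0], [0, 0, 0]]
    - [[0.006, 0.001, -0.045], [0, 0, 0]]
    - [[0, 0, -0.045], [0, 0, 0]]

```text
t: 1.65
tool_pos: [478.0, -35.5, 132.5]
tool_rot: [0.987, 0.162, 0.002, 0.0]
wrist_force: [0.7, -1.3, -0.7]
opening: 0.7
grasp_force: 0.0
```

arm_command:
  motion:
    - [[0, 0, -0.012], [0, 0, 0]]
    - [[0, 0, 0], [0, 0, 0]]

```text
t: 1.85
tool_pos: [474.8, -37.5, 119.3]
tool_rot: [0.987, 0.161, -0.002, -0.001]
wrist_force: [-0.4, -0.4, 0.4]
opening: 0.3
grasp_force: 0.0
```

```bash
python3 - <<'E'
from h import *
p,W=look('scene','s1'); S=arm.get_state(); print(S['tool_pos'],S['t'])
cv2.imwrite('pics/s1c.png',cv2.resize(p[120:280,150:360,::-1],None,fx=3,fy=3))
E
```

```text
[476.15515501 -37.60885385 121.13558977] 1.9
```

View pics/s1c.png

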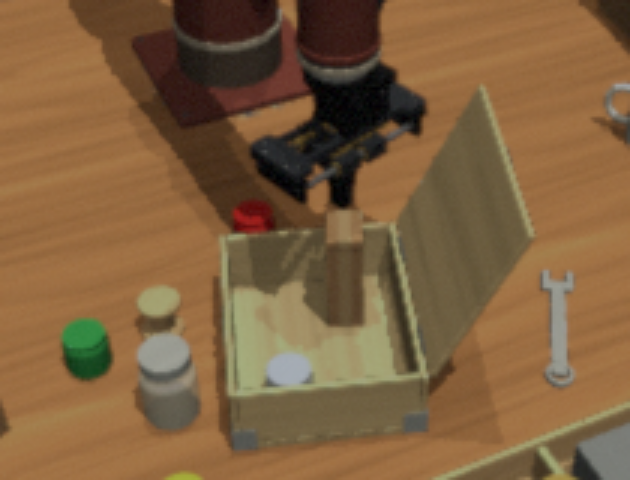

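The shut fingers (at (342,185) in the crop) are centred behind the carton, and the gripper clears the lid. Starting a gentle push.

arm_command:
  motion:
    - [[0.0095, -0.0035, 0], [0, 0, 0]]
    - [[0.0095, -0.0035, 0], [0, 0, 0]]
    - [[0.0095, -0.0035, 0], [0, 0, 0]]
    - [[0.0095, -0.0035, 0], [0, 0, 0]]
    - [[0.0095, -0.0035, 0], [0, 0, 0]]

```text
t: 2.4
tool_pos: [524.8, -55.4, 120.8]
tool_rot: [0.987, 0.161, 0.0, 0.0]
wrist_force: [-1.1, -0.6, 0.0]
opening: 0.6
grasp_force: 0.1
```

```bash
python3 - <<'E'
from h import *
p,W=look('scene','s2'); S=arm.get_state(); print(S['tool_pos'],S['t'],S['wrist_force'])
q,W=look('top','t2')
a=cv2.resize(p[120:280,150:360,::-1],(400,305)); b=cv2.resize(q[120:260,215:400,::-1],(400,305)); cv2.imwrite('pics/s2c.png',cv2.hconcat([a,b]))
E
```

```text
[525.91136188 -56.00164014 120.67239065] 2.45 [0.89933035 0.47221192 0.75926044]
```

View pics/s2c.png

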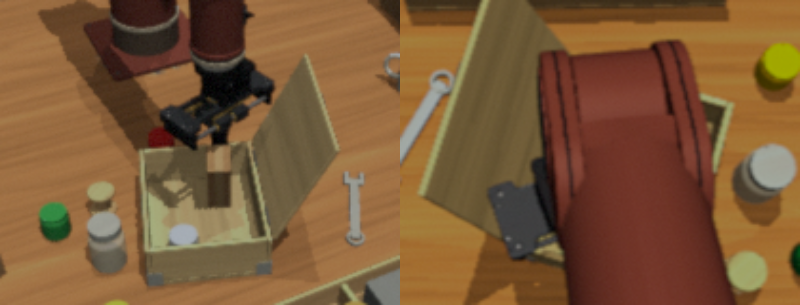

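The carton is tilting the right way (top at (220,160) in the left panel) and isn't sliding sideways. I'll keep pushing.

arm_command:
  motion:
    - [[0.0095, -0.0033, 0], [0, 0, 0]]
    - [[0.0095, -0.0033, 0], [0, 0, 0]]
    - [[0.0095, -0.0033, 0], [0, 0, 0]]
    - [[0.0, 0.0, 0], [0, 0, 0]]
    - [[0, 0, 0], [0, 0, 0]]

```text
t: 3.0
tool_pos: [552.2, -64.7, 120.3]
tool_rot: [0.987, 0.161, -0.0, -0.0]
wrist_force: [0.5, 0.5, -0.4]
opening: 0.5
grasp_force: 0.0
```

```bash
python3 - <<'E'
from h import *
p,W=look('scene','s3'); S=arm.get_state(); print(S['tool_pos'],S['t'],S['wrist_force'])
cv2.imwrite('pics/s3c.png',cv2.resize(p[120:280,150:360,::-1],None,fx=3,fy=3))
E
```

```text
[551.94801925 -64.60313062 120.35409971] 3.05 [-0.26752782  0.06781008 -0.14841353]
```

View pics/s3c.png

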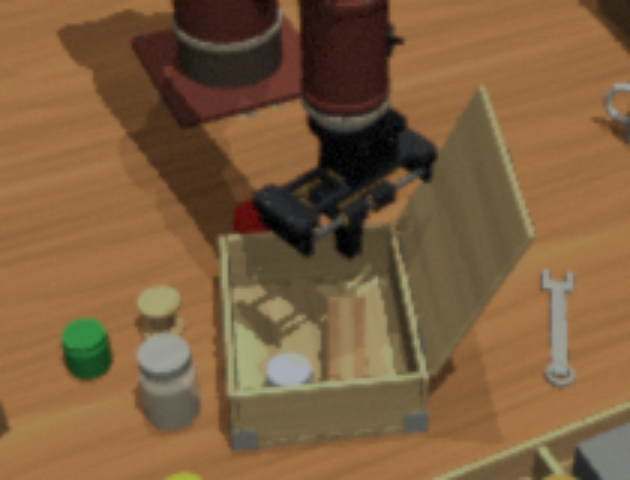

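The carton now lies flat at (348,335) and the tin still stands at (290,370). Next I'll raise the arm, cross over the lid and come down behind its outer face.

arm_command:
  motion:
    - [[0, 0, 0.045], [0, 0, 0]]
    - [[0, 0, 0.045], [0, 0, 0]]
    - [[0, 0, 0.045], [0, 0, 0]]
    - [[0, 0, 0.045], [0, 0, 0]]
    - [[0, 0, 0.04], [0, 0, 0]]

```text
t: 3.55
tool_pos: [551.7, -64.5, 343.2]
tool_rot: [0.987, 0.161, 0.001, 0.0]
wrist_force: [1.0, 0.3, -0.7]
opening: 0.5
grasp_force: 0.0
```

arm_command:
  motion:
    - [[0.02, 0.039, 0], [0, 0, 0]]
    - [[0.02, 0.039, 0], [0, 0, 0]]
    - [[0.02, 0.039, 0], [0, 0, 0]]
    - [[0.02, 0.039, 0], [0, 0, 0]]
    - [[0.022, 0.039, 0], [0, 0, 0]]

```text
t: 4.05
tool_pos: [654.3, 131.7, 340.8]
tool_rot: [0.987, 0.161, 0.0, 0.0]
wrist_force: [0.8, -0.5, 1.1]
opening: 0.4
grasp_force: 0.0
```

```bash
cat >> h.py <<'E'
def case(p):
    d=np.asarray(p)[...,:2]-[576.3,-107.3]; e=np.array([.312,.950])
    return np.stack([d@e,d@np.array([-.95,.312]),np.asarray(p)[...,2]],-1)
E
python3 - <<'E'
from h import *
S=arm.get_state(); print(S['tool_pos'],S['tool_rot'],S['t'],S['wrist_force'],case(S['tool_pos']))
p,W=look('scene','s4'); C=case(W)
m=(abs(C[...,1])<105)&(C[...,0]>105)&(C[...,0]<215)&(C[...,2]>100)&(C[...,2]<285); Q=C[m]
m2=(C[...,2]<70)&(C[...,2]>38)&(abs(C[...,1])<100)&(C[...,0]<70)&(C[...,0]>-5); print('carton',C[m2].shape,np.percentile(C[m2],[3,50,97],axis=0).round())
for z in range(100,280,20):
    q=Q[(abs(Q[:,2]-z)<10)]
    if len(q): print(z,len(q),np.percentile(q[:,0],[5,50,95]).round())
E
```

```text
[654.34163066 131.71765103 340.81281104] [9.87030540e-01 1.60532465e-01 1.01876966e-04 1.75497012e-04] 4.05 [ 0.816968   -0.46063469  1.12891116] [251.41575724   0.433958   340.81281104]
carton (355, 3) [[ -0. -86.  54.]
 [ 20. -32.  57.]
 [ 42.  26.  61.]]
100 25 [105. 106. 107.]
120 191 [106. 111. 116.]
140 215 [116. 121. 126.]
160 199 [126. 130. 135.]
180 222 [135. 140. 144.]
200 213 [145. 149. 154.]
220 231 [154. 159. 164.]
240 239 [164. 169. 174.]
260 266 [174. 179. 186.]
```

Depth readings put the carton flat (top at about 57 mm) and the lid at about 2.02 rad, with its edge near case x 190, z 265. Next I'll go down behind the lid and push it over.

arm_command:
  motion:
    - [[0, 0, -0.04], [0, 0, 0]]
    - [[0, 0, -0.04], [0, 0, 0]]
    - [[0, 0, -0.03], [0, 0, 0]]
    - [[-0.006, -0.019, 0], [0, 0, 0]]
    - [[-0.006, -0.019, 0.002], [0, 0, 0]]

```text
t: 4.6
tool_pos: [640.7, 92.2, 230.7]
tool_rot: [0.987, 0.162, -0.002, -0.0]
wrist_force: [0.5, -1.1, -0.1]
opening: 0.1
grasp_force: 0.0
```

arm_command:
  motion:
    - [[-0.006, -0.019, 0.004], [0, 0, 0]]
    - [[-0.006, -0.019, 0.004], [0, 0, 0]]
    - [[-0.006, -0.019, 0.004], [0, 0, 0]]
    - [[-0.006, -0.019, 0.004], [0, 0, 0]]
    - [[0, 0, 0], [0, 0, 0]]

```text
t: 5.1
tool_pos: [617.9, 13.5, 249.3]
tool_rot: [0.987, 0.159, 0.0, 0.001]
wrist_force: [-1.3, -0.3, 0.4]
opening: 0.3
grasp_force: 0.0
```

```bash
cat > lid.py <<'E'
from h import *
S=arm.get_state(); print(S['tool_pos'],S['t'],S['wrist_force'],case(S['tool_pos']))
p,W=look('scene','s_%.2f'%S['t']); C=case(W)
for y0,y1 in((-110,-40),(40,110)):
    m=(C[...,1]>y0)&(C[...,1]<y1)&(C[...,0]<215)&(C[...,0]>-110)&(C[...,2]>100)&(C[...,2]<295); Q=C[m]
    print(y0,[(z,len(q),np.percentile(q[:,0],[10,50,90]).round().tolist()) for z in range(110,300,30) for q in [Q[abs(Q[:,2]-z)<8]] if len(q)])
E
python3 lid.py
```

```text
[617.8584195   13.4620013  249.29731632] 5.1 [-1.30740562 -0.25041267  0.35675259] [127.69012812  -1.80275412 249.29731632]
-110 [(110, 16, [95.0, 95.0, 96.0]), (140, 19, [96.0, 96.0, 97.0]), (170, 19, [97.0, 98.0, 98.0]), (200, 22, [98.0, 98.0, 99.0]), (230, 22, [99.0, 100.0, 100.0]), (260, 22, [100.0, 101.0, 101.0]), (290, 46, [102.0, 105.0, 108.0])]
40 [(110, 11, [94.0, 95.0, 95.0]), (140, 14, [95.0, 96.0, 96.0]), (170, 15, [96.0, 97.0, 97.0]), (200, 6, [98.0, 98.0, 98.0]), (290, 1, [101.0, 101.0, 101.0])]
```

The lid is upright (about 1.5 rad). I'll follow the arc on down.

arm_command:
  motion:
    - [[-0.007, -0.0205, -0.0025], [0, 0, 0]]
    - [[-0.007, -0.0205, -0.0025], [0, 0, 0]]
    - [[-0.007, -0.0205, -0.0025], [0, 0, 0]]
    - [[-0.007, -0.021, -0.011], [0, 0, 0]]
    - [[-0.007, -0.021, -0.011], [0, 0, 0]]

```text
t: 5.65
tool_pos: [583.6, -86.0, 218.9]
tool_rot: [0.987, 0.162, 0.001, -0.0]
wrist_force: [1.0, 1.4, -0.2]
opening: 0.3
grasp_force: 0.9
```

arm_command:
  motion:
    - [[-0.0055, -0.0165, -0.0175], [0, 0, 0]]
    - [[-0.0055, -0.0165, -0.0175], [0, 0, 0]]
    - [[-0.0035, -0.011, -0.0215], [0, 0, 0]]
    - [[-0.0035, -0.011, -0.0215], [0, 0, 0]]

```text
t: 6.05
tool_pos: [565.5, -141.4, 140.3]
tool_rot: [0.987, 0.161, 0.0, -0.0]
wrist_force: [0.6, 0.6, 1.9]
opening: 0.5
grasp_force: 0.6
```

```bash
python3 lid.py
```

```text
[ 565.50820538 -141.40892366  140.2694266 ] 6.05 [0.57934138 0.56306462 1.94028104] [-35.7705174   -0.38977929 140.2694266 ]
-110 [(110, 266, [23.0, 43.0, 63.0]), (140, 279, [-70.0, -50.0, -29.0]), (230, 94, [-90.0, -57.0, -33.0]), (260, 85, [-105.0, -91.0, -75.0])]
40 [(110, 200, [22.0, 43.0, 62.0]), (140, 14, [-71.0, -65.0, -60.0]), (260, 11, [22.0, 31.0, 41.0])]
```

arm_command:
  motion:
    - [[-0.002, -0.006, -0.016], [0, 0, 0]]
    - [[-0.001, -0.004, -0.016], [0, 0, 0]]
    - [[-0.001, -0.003, -0.014], [0, 0, 0]]
    - [[0, 0, -0.003], [0, 0, 0]]
    - [[0, 0, 0], [0, 0, 0]]

```text
t: 6.6
tool_pos: [561.5, -154.5, 93.8]
tool_rot: [0.987, 0.161, 0.0, 0.0]
wrist_force: [-8.9, 2.9, 21.9]
opening: 0.6
grasp_force: 10.5
```

arm_command:
  motion:
    - [[0, 0, -0.003], [0, 0, 0]]
    - [[0, 0, 0], [0, 0, 0]]
    - [[0, 0, 0], [0, 0, 0]]

```text
t: 6.9
tool_pos: [561.7, -154.5, 93.5]
tool_rot: [0.987, 0.161, 0.0, 0.001]
wrist_force: [-19.9, 4.6, 44.9]
opening: 0.3
grasp_force: 22.8
```

```bash
python3 - <<'E'
from h import *
S=arm.get_state(); print(S['tool_pos'],S['t'],S['wrist_force'])
p,W=look('scene','s9'); C=case(W)
for X in range(-90,100,30):
    m=(abs(C[...,0]-X)<6)&(C[...,1]<-40)&(C[...,1]>-105)&(C[...,2]<130)&(C[...,2]>70); print(X,m.sum(),np.median(C[m][:,2]))
E
```

```text
[ 561.68332336 -154.48609943   93.51844089] 6.9 [-19.85291772   4.55275801  44.88279304]
-90 62 93.15085896175475
-60 66 92.92916647648406
-30 65 93.00516334723552
0 62 93.34032641841631
30 60 92.76968688918723
60 60 93.59776833144501
90 50 92.91869245621254
```

The lid is flat at 93 mm across its whole depth, so it is fully shut. Now I'll retreat straight up.

arm_command:
  motion:
    - [[0, 0, 0.02], [0, 0, 0]]
    - [[0, 0, 0.04], [0, 0, 0]]
    - [[0, 0, 0.04], [0, 0, 0]]
    - [[0, 0, 0], [0, 0, 0]]
    - [[0, 0, 0], [0, 0, 0]]

```text
t: 7.45
tool_pos: [561.8, -155.1, 189.6]
tool_rot: [0.987, 0.161, 0.001, 0.0]
wrist_force: [-0.0, 0.2, -0.8]
opening: 0.5
grasp_force: 0.0
```

```bash
python3 - <<'E'
from h import *
S=arm.get_state(); print(S['tool_pos'],S['t'],S['wrist_force'])
p,W=look('scene','s10'); C=case(W)
for X in (-90,-30,30,90):
    m=(abs(C[...,0]-X)<6)&(C[...,1]<-40)&(C[...,1]>-105)&(C[...,2]<130)&(C[...,2]>70); print(X,np.median(C[m][:,2]))
m=(abs(C[...,0])<90)&(abs(C[...,1])<105)&(C[...,2]<130)&(C[...,2]>70)
ok=abs(np.median(C[m][:,2])-93)<3; print(ok)
if ok and S['tool_pos'][2]>160: print(arm.hand_in())
E
```

```text
[ 561.80379143 -155.0606223   189.61838528] 7.45 [-0.04728015  0.17893699 -0.84697414]
-90 93.17077922281774
-30 93.35797471807933
30 93.16067368836147
90 92.33382585000268
True
the job is handed in; nothing more can be done
None
```

I pushed the carton over so it lies flat, shut the lid (flat at 93 mm across its depth), backed the arm clear and handed the job in at about 7.5 s; the tin was still standing when last seen, before the lid closed, and no verdict came back.

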